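# Put the chip rack away and shut the catching drawer

### The job

The game is over: set the loose wooden rack of bone chips flat in the empty wide compartment of the chest's open drawer. Then shut the drawer fully home: its two side pins catch on the bumps of the runners, so lift the front by the brass knob until the pins clear the bumps before sliding it in, and leave it lowered and let go. Leave everything else on the table where it is.

Things in the scene. Friction and masses are not known exactly. Their poses are not given: they have to be found in the camera images.
- chest: Dark wooden chip chest fixed on the table, 240 deep (its x) x 250 wide (y) x 94 mm high. Origin: centre of underside. Its -x is the way the drawer pulls out, +x the way it closes. The top board (underside at 84 mm) covers only the rear 180 mm; the front 60 mm is open above and shows the runners beside the drawer, each with a brass bump 7 mm high at x = -85 to -77 mm.
- slide (a joint): How far the drawer stands out, m: 0 = fully home, at most 0.15, at the start 0.113 to 0.135. About 1 N of friction. With the front down, the side pins (6 mm thick) meet the bumps at about 0.108 and block it. Below about 0.094 the pins are past the bumps: the front can come down again and the drawer slides freely home.
- panel (a point): Centre of the top edge of the drawer's front panel (250 mm wide, 12 mm thick), 70 mm above the table with the front down; its axes tilt with the drawer. The drawer tilts about an axis at its rear (267 mm behind the knob's middle, 20 mm above the table), at most 0.11 rad. The pins clear the bumps from 0.082 rad, when the knob has risen 22 mm (at most 29). Lifting takes 3 to 5 N; let go, the front falls back by its weight.
- knob (a point): Centre of the drawer's brass knob, a cylinder 26 mm across and 24 mm long lying along the drawer's x, 50 mm above the table with the front down, midway across and 30 mm in front of the front panel (250 mm wide, top edge at 70 mm). A 12 mm neck joins it to the panel. Can be pinched from above across its 26 mm, fingers either side in y. Axes are the drawer's: +x into the chest.
- bay (a point): Point on the floor of the drawer's empty compartment, midway across, 24 mm above the table with the front down. Axes the drawer's: x into the chest, y across. Compartment: y +-68 mm, from 75 mm before (front panel, 46 mm over this floor) to 144 mm behind; with the drawer at 0.12 the chest's top starts 105 mm behind. Side walls 24 mm high. On the +y side a narrow one full of fixed chips.
- rack_center (a point): Centre (half-way up) of the loose rack of bone chips, to be put away: wooden tray with upright yellowed bone chips standing in a row between two end boards, outside 124 mm long (its x) x 50 mm wide (y) x 36 mm high (z), 0.15 to 0.3 kg. Solid to grasp across its 50 mm width. Lies on the table left or right of the drawer.
- case_center (a point): Bystander: centre of a tortoiseshell glasses case with rounded edges, 155 (x) x 56 x 34 mm, on the table on the other side of the drawer.
- ashtray_center (a point): Bystander: heavy round glass ashtray, 124 mm across, 36 mm high; point 18 mm up its axis.
- cup_center (a point): Bystander: white china tea mug, 72 mm across, 70 mm high, handle at its +y; point half-way up its axis.
- clippers: Bystander: steel nail clippers, 80 (x) x 15 x 15 mm. Origin: centre of underside.
- tiles: Bystander: six game tiles standing in a row, as one piece, 20 (x) x 156 (y) x 34 mm. Origin: centre of underside.

How it is judged:
By the outcome, as a careful person would: the job done as asked, in the order asked, and still so for the second after the job is handed in, with the robot touching nothing.
It also fails if it takes over 58 s, if anything falls off the work surface, if the arm or the gripper's body presses on something with over 40 N, if the wrist force passes 120 N, or if a joint passes its speed limit or range.

### The arm

A 6-joint arm with a two-finger parallel gripper is mounted at the origin on the work surface. World frame = base frame: x ahead of the robot, y to its left, z up, the work surface at z = 0. Lengths are in m, angles in rad, forces in N, time in s.
With the tool pointing down it reaches from about 0.275 to 0.975 m from the base axis. Payload 8.4 kg.
Tool frame: the origin (TCP) lies at the centre of the arm's flange, where the gripper is bolted on; the fingertips stand 190 mm ahead of it and the grasp point (between the pads) lies 171 mm ahead of it (robot.grip_point_offset is the z of the grasp point in the tool frame, in m); z points along the fingers, y is the line along which they close (so a half turn about z gives the same grasp; the last joint's range is limited). The gripper opens to 92 mm and grips with 3 to 60 N. Pads are 20 mm wide; open, the fingers measure 128 mm over their backs; the gripper's body (75 mm by 189 mm) begins 69 mm behind the grasp point.
Start: joints at [-1.245, 0.353, 1.633, -0, 1.155, -0.002], TCP at [0.201, -0.592, 0.405] pointing down, gripper open.
Joint ranges: [-2.63, 2.63], [-0.92, 2.1], [0.06, 2.66], [-1.3, 4.44], [0, 2.69], [-3.02, 3.02]. Speed limits (rad/s): [2.22, 2.22, 2.79, 3.14, 3.14, 3.14].

### API

Orientations are given as a rotation vector (axis times angle).
In Python, from bench import get_state, cams, robot gives the robot as it stands. The module is installed in compiled form; this text tells all that it offers.
- The arm moves only by the shell command python3 -m handwheel 'ROWS' [FORCE]. ROWS is JSON, a list that holds one entry, the list of rows, each a list of 7 numbers: the turn, a rotation vector about the tool's x, y, z scaled (see below), then the shift along the tool's x, y, z scaled (see below), then the opening, from 0 (shut) to 1 (fully open). In form: [[[rx, ry, rz, x, y, z, hand], ...]]. A call has 1 to 5 rows; each row shifts and turns the commanded pose from where the row before left it, along the tool's axes as they then stand; what a row does not reach is not made up. The controller multiplies each number of a shift by 0.025 m and each number of a turn by 5 degrees. A row lasts 1/10 s, in which the tool goes at most 50 mm and 8.59 degrees, less where a joint would pass 70% of its speed; a pose out of reach is approached as far as the arm can. A call with a number of a shift or a turn outside -1 to 1 is refused whole. A call with a gripper value outside its range is refused whole. The fingers move at their own pace and stop on an object; FORCE is the grip in N (left out, the last holds). Time passes only in rows, so rows that do not move let the fingers close. It gives the time, the measured TCP pose, the force, the opening and the grip force at its end, in the units of the state.
- get_state(): the state, without advancing time (a new reading comes with each control period).
- cams.capture(name): name is "scene" or "top"; returns a dict with "color" (480x640x3 uint8, blue, green, red), "range_z" (480x640 float32, m along the optical axis (not along the pixel's ray), 0 where there is no reading), "fx", "fy", "cx", "cy" (pixels), "eye" and "rotation" of the camera in the world. Camera axes: x right, y down, z forward; pixel columns grow to the right and rows downward; lengths in m; the calibration is good to about 2 mm. A picture is of the moment at which its call begins.
- robot.close_job(): hands the job in; it is judged then, once.
The state is a dict: "t": time; "joint_pos": joint angles; "qvel": joint speeds; "tau": joint torques, N m; "ee_pos": TCP position; "orientation": TCP orientation; "wrist_force": force on the tool from outside, world axes, zero at the start; "ft_torque": the same for the moment, N m; "opening": finger opening in m; "grasp_force": force on a finger pad.
Only numpy, scipy, OpenCV 4.12 (cv2) and the standard library are available. Lean on these libraries where they do the work, as an engineer would, in place of code of your own. Each camera call takes 0.05 s, during which the arm holds its last target. There are 200 camera calls.

## Working session

There is one attempt and no reset: what is moved stays moved. The work goes in short steps, Python scripts to look and compute and a shell command to move; the robot and the scene stay as the last step left them, time stands still between calls to the robot, and variables do not carry over. Pictures are saved under pics/ and viewed, at most 10 in all, crops included, and the job is handed in when it is done.

```bash
mkdir -p pics; cat > h.py <<'E'
import numpy as np,cv2
from bench import get_state,cams,robot
def cap(n):
    return cams.capture(n)
def world(c,u,v,z=None):
    d=np.array([(u-c["cx"])/c["fx"],(v-c["cy"])/c["fy"],1.0]);R=np.array(c["rotation"]);e=np.array(c["eye"])
    if R.shape!=(3,3): R=cv2.Rodrigues(R)[0]
    if z is None: return e+R@(d*c["range_z"][int(v),int(u)])
    r=R@d; return e+r*(z-e[2])/r[2]
E
python3 - <<'E'
from h import *
import pickle
for n in("scene","top"):
    c=cap(n);cv2.imwrite(f"pics/{n}.png",c["color"]);pickle.dump(c,open(n+".pkl","wb"));print(n,c["eye"],c["rotation"],c["fx"])
print(get_state())
E
```

```text
scene [ 1.25644009 -0.53662984  0.671371  ] [-2.00090035 -0.98824605  0.51275213] 567.0989912952133
top [ 0.45132207 -0.01358331  1.07474688] [-2.15408728  2.17404797 -0.11049102] 534.8274741972224
{'t': 0.1, 'joint_pos': array([-1.24539806e+00,  3.53556129e-01,  1.63404475e+00, -9.24611253e-06,
        1.15521348e+00, -2.42705843e-03]), 'qvel': array([ 0.00107525, -0.00256302, -0.00088465,  0.0006095 ,  0.00100288,
        0.00070968]), 'tau': array([ 1.25306538e-03, -5.94904661e+01, -3.34928298e+01,  6.99809566e-02,
        1.82979897e-02, -2.48271965e-05]), 'ee_pos': array([ 0.20115613, -0.59152258,  0.40405927]), 'orientation': array([-3.09829462e+00, -5.12453276e-01,  3.21542782e-04]), 'wrist_force': array([ 0.10068019, -0.39789423,  0.07455041]), 'ft_torque': array([0.0271305 , 0.04057646, 0.00791516]), 'grasp_force': 0.0, 'opening': 0.09129206886196439}
```

View pics/top.png

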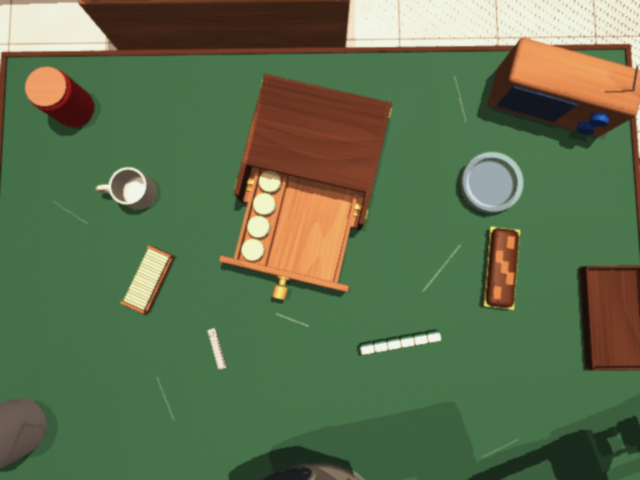

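View pics/scene.png

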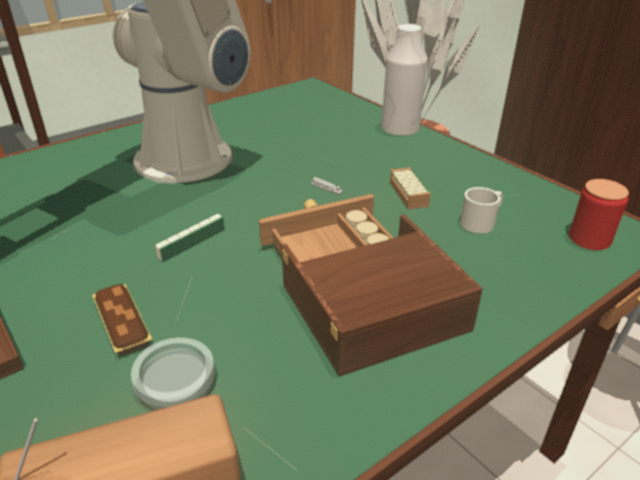

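The top view shows the rack at about (148,279), the knob at (280,290), the panel top edge running from (221,260) to (347,290), and the empty bay around (310,235). I'll enlarge both views to read them more closely.

```bash
python3 - <<'E'
from h import *
import pickle
c=pickle.load(open("top.pkl","rb"))["color"]
cv2.imwrite("pics/tc.png",cv2.resize(c[150:330,110:374],None,fx=3,fy=3,interpolation=cv2.INTER_CUBIC))
c=pickle.load(open("scene.pkl","rb"))["color"]
cv2.imwrite("pics/sc.png",cv2.resize(c[150:290,250:450],None,fx=4,fy=4,interpolation=cv2.INTER_CUBIC))
E
```

```text
(no output)
```

View pics/tc.png

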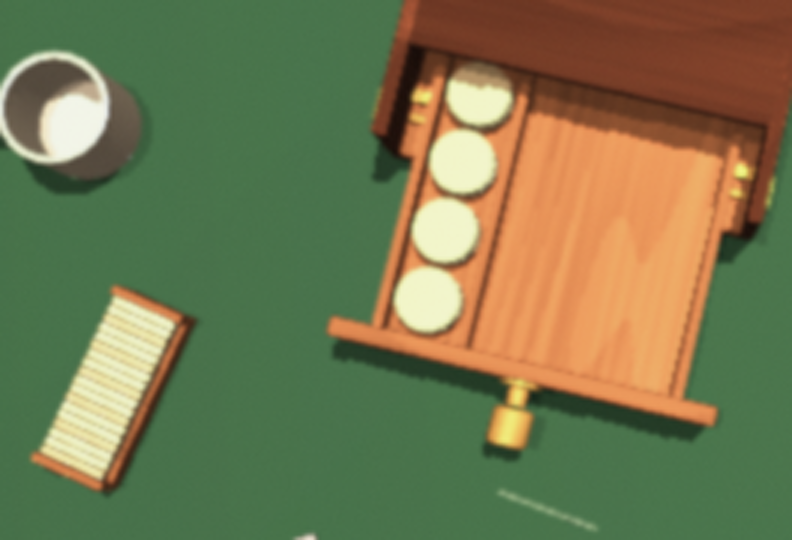

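View pics/sc.png

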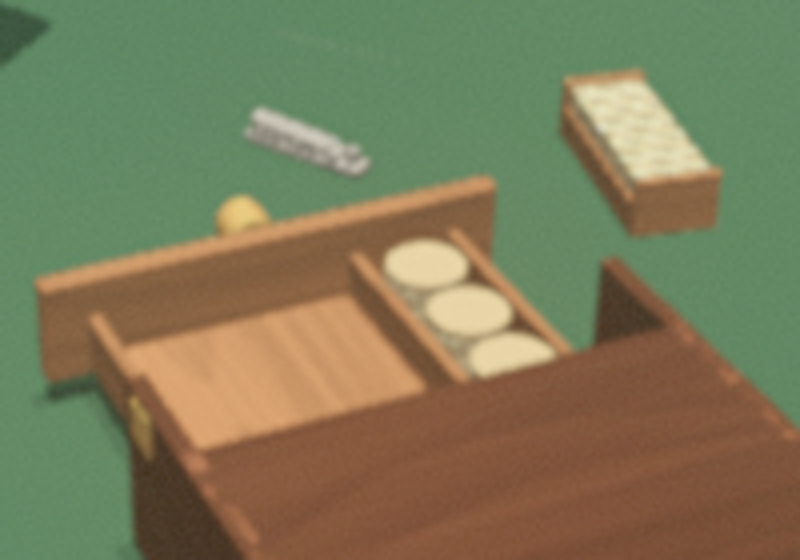

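The crops give matching points in both views: the rack's top corners, the panel's top-edge ends, and the bay's near corners. I'll triangulate these.

```bash
python3 - <<'E'
from h import *
import pickle
T=pickle.load(open("top.pkl","rb"));S=pickle.load(open("scene.pkl","rb"))
t=lambda p:(110+p[0]/3,150+p[1]/3)
s=lambda p:(250+p[0]/4,150+p[1]/4)
def tri(a,b):
    A=[];B=[]
    for c,p in((T,t(a)),(S,s(b))):
        e=np.array(c["eye"]);d=world(c,*p,0)-e;d/=np.linalg.norm(d);P=np.eye(3)-np.outer(d,d);A.append(P);B.append(P@e)
    x,r,_,_=np.linalg.lstsq(np.vstack(A),np.hstack(B),rcond=None);return x,np.sqrt(r)
pts={"rFL":((115,289),(718,175)),"rFR":((187,319),(634,185)),"rNL":((33,457),(642,73)),"rNR":((104,488),(566,80)),
"pL":((331,320),(494,182)),"pR":((716,410),(38,285)),"knob":((511,427),(240,215)),"bayNL":((470,347),(350,294)),"bayNR":((672,397),(128,348))}
for k,(a,b) in pts.items():
    x,r=tri(a,b);print(k,x.round(4),r, "depth:",world(T,*t(a)).round(3))
for n,p,z in(("rackmid",(110,388),.036),("knob",(511,425),.063),("knobend",(508,447),.063),("neck",(519,380),.06),("pL",(331,325),.07),("pR",(715,414),.07),("bayNL",(470,347),.024),("bayNR",(672,397),.024),("cheL",(410,45),.094),("cheR",(766,128),.094),("rFL",(115,289),.036),("rFR",(187,319),.036),("rNL",(33,457),.036),("rNR",(104,488),.036)):
    print(n,world(T,*t(p),z).round(4),world(T,*t(p)).round(4))
E
```

```text
rFL [0.5473 0.3294 0.0307] [0.00117917] depth: [ 0.451 -0.014  1.075]
rFR [0.5277 0.2822 0.0318] [0.00241594] depth: [0.527 0.283 0.022]
rNL [0.4388 0.3793 0.0325] [0.00150528] depth: [0.438 0.379 0.029]
rNR [0.4194 0.3333 0.0342] [0.00341541] depth: [0.418 0.332 0.031]
pL [0.5231 0.1805 0.0683] [0.00133308] depth: [0.522 0.18  0.069]
pR [ 0.4639 -0.0615  0.0701] [0.00019037] depth: [ 0.464 -0.062  0.065]
knob [0.4547 0.0676 0.0572] [0.00019459] depth: [0.455 0.067 0.061]
bayNL [0.5076 0.0977 0.0237] [0.00134703] depth: [0.507 0.096 0.031]
bayNR [ 0.4773 -0.0288  0.0262] [0.01049002] depth: [ 0.473 -0.035  0.046]
rackmid [0.4821 0.3285 0.036 ] [0.4822 0.3306 0.0298]
knob [0.4558 0.067  0.063 ] [0.4558 0.0674 0.0573]
knobend [0.4421 0.0689 0.063 ] [ 4.415e-01  7.400e-02 -2.000e-04]
neck [0.484  0.0621 0.06  ] [0.4838 0.0616 0.0672]
pL [0.5192 0.1794 0.07  ] [0.5192 0.1794 0.0701]
pR [ 0.4615 -0.0608  0.07  ] [ 0.4615 -0.0608  0.0683]
bayNL [0.5071 0.0969 0.024 ] [0.5067 0.0962 0.0311]
bayNR [ 0.4732 -0.035   0.024 ] [ 0.4728 -0.0346  0.046 ]
cheL [0.6922 0.1273 0.094 ] [0.6935 0.1281 0.0888]
cheR [ 0.6374 -0.0938  0.094 ] [ 0.6374 -0.0938  0.094 ]
rFL [0.5463 0.3269 0.036 ] [ 0.4513 -0.0136  1.0747]
rFR [0.5263 0.2796 0.036 ] [0.5273 0.2835 0.0221]
rNL [0.4382 0.3771 0.036 ] [0.4381 0.3795 0.0295]
rNR [0.418  0.3307 0.036 ] [0.4179 0.3323 0.0313]
```

Everything agrees with the given sizes. Rack centre is about (0.4825, 0.329) at yaw -24.8°. Drawer yaw is -13.6°, bay about (0.563, 0.013), knob about (0.458, 0.067). First I'll rotate the tool to yaw 155° to grasp across the rack's width.

```bash
cat >> h.py <<'E'
def to(x,y,z,yaw):
    """remaining shift of grip point, in tool axes & units of 25 mm, and turn in 5deg units"""
    s=get_state();R=cv2.Rodrigues(np.array(s["orientation"]))[0];g=s["ee_pos"]+R[:,2]*robot.grip_point_offset
    c,n=np.cos(np.radians(yaw)),np.sin(np.radians(yaw))
    Rt=np.array([[c,n,0],[n,-c,0],[0,0,-1]])
    print("t",round(s["t"],2),"grip",g.round(4),"turn",(np.degrees(cv2.Rodrigues(R.T@Rt)[0].ravel())/5).round(2),"shift",(R.T@(np.array([x,y,z])-g)/.025).round(2),
     "shift in final axes",(Rt.T@(np.array([x,y,z])-g)/.025).round(2),"F",s["wrist_force"].round(1),"open",round(s["opening"],4),"grip",round(s["grasp_force"],1),"q6",round(s["joint_pos"][5],2))
E
for i in 1 2 3 4 5; do python3 -m handwheel '[[[0,0,-1,0,0,0,1],[0,0,-1,0,0,0,1],[0,0,-1,0,0,0,1],[0,0,-1,0,0,0,1],[0,0,-1,0,0,0,1]]]' | tail -c 400; done
python3 -c "
from h import *
to(.4825,.329,.15,155.2)"
```

```text
t: 0.6
ee_pos: [0.2012, -0.5916, 0.4042]
orientation: [-2.912, -1.176, -0.0]
wrist_force: [-0.2, -0.5, -0.0]
opening: 0.0917
grasp_force: 0.0
t: 1.1
ee_pos: [0.2012, -0.5916, 0.4043]
orientation: [-2.589, -1.779, -0.0]
wrist_force: [0.4, 0.5, 0.2]
opening: 0.0917
grasp_force: 0.0
t: 1.6
ee_pos: [0.2012, -0.5916, 0.4043]
orientation: [-2.142, -2.297, -0.001]
wrist_force: [-0.5, -0.1, -0.3]
opening: 0.092
grasp_force: 0.0
t: 2.1
ee_pos: [0.2012, -0.5916, 0.4042]
orientation: [-1.594, -2.706, -0.001]
wrist_force: [0.3, -0.3, -0.3]
opening: 0.0919
grasp_force: 0.0
t: 2.6
ee_pos: [0.2012, -0.5916, 0.4043]
orientation: [-0.971, -2.987, -0.001]
wrist_force: [0.5, -0.4, 0.1]
opening: 0.0918
grasp_force: 0.0
t 2.6 grip [ 0.2011 -0.5915  0.2329] turn [ 0.01 -0.01 -2.24] shift [12.54 36.4   3.34] shift in final axes [ 5.23 38.14  3.31] F [ 0.5 -0.4  0.1] open 0.0918 grip 0.0 q6 -2.19
```

```bash
python3 -m handwheel '[[[0,0,-0.75,0,0,0,1],[0,0,-0.75,0,0,0,1],[0,0,-0.74,0,0,0,1]]]' >/dev/null
for i in 1 2 3 4 5 6 7 8; do python3 -m handwheel '[[[0,0,0,0.13,0.95,0.08,1],[0,0,0,0.13,0.95,0.08,1],[0,0,0,0.13,0.95,0.08,1],[0,0,0,0.13,0.95,0.08,1],[0,0,0,0.13,0.95,0.08,1]]]' >/dev/null; done
python3 - <<'E'
from h import *
to(.4825,.329,.025,155.2)
c=cap("top");cv2.imwrite("pics/t2.png",cv2.resize(c["color"][200:340,60:240],None,fx=4,fy=4,interpolation=cv2.INTER_CUBIC))
E
```

```text
t 6.9 grip [0.4852 0.325  0.1528] turn [-0.01 -0.   -0.04] shift [0.16 0.1  5.11] shift in final axes [0.17 0.1  5.11] F [-0.   0.6  1.1] open 0.092 grip 0.0 q6 -0.55
```

View pics/t2.png

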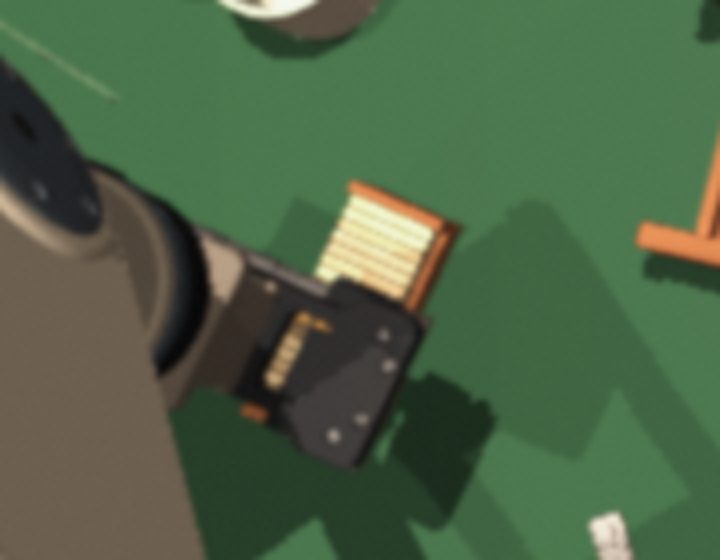

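The gripper stands aligned over the rack (rack far edge at crop (350–460,185–225)); the mug is well clear. Next: descend and grip.

```bash
python3 -m handwheel '[[[0,0,0,0.08,0.05,0.7,1],[0,0,0,0.08,0.05,0.7,1],[0,0,0,0,0,0.8,1],[0,0,0,0,0,0.8,1],[0,0,0,0,0,0.7,1]]]' >/dev/null
python3 -m handwheel '[[[0,0,0,0,0,0.6,1],[0,0,0,0,0,0.45,1],[0,0,0,0,0,0.35,1],[0,0,0,0,0,0,1]]]'
python3 -m handwheel '[[[0,0,0,0,0,0,0.3],[0,0,0,0,0,0,0.3],[0,0,0,0,0,0,0.3],[0,0,0,0,0,0,0.3],[0,0,0,0,0,0,0.3]]]' 25
python3 -c "
from h import *
to(.4825,.329,.025,155.2)"
```

```text
t: 7.85
ee_pos: [0.4824, 0.3278, 0.1962]
orientation: [-0.68, -3.066, 0.002]
wrist_force: [-0.7, -0.4, -1.2]
opening: 0.0915
grasp_force: 0.0
t: 8.35
ee_pos: [0.4829, 0.3283, 0.1976]
orientation: [0.68, 3.066, 0.002]
wrist_force: [1.2, 1.4, -0.4]
opening: 0.0541
grasp_force: 0.7
t 8.35 grip [0.4831 0.3285 0.0262] turn [ 0.01  0.01 -0.04] shift [0.03 0.01 0.05] shift in final axes [0.03 0.01 0.05] F [ 1.2  1.4 -0.4] open 0.0541 grip 0.7 q6 -0.54
```

```bash
python3 -m handwheel '[[[0,0,0,0,0,0,0.2],[0,0,0,0,0,0,0.2],[0,0,0,0,0,0,0.2],[0,0,0,0,0,-0.3,0.2],[0,0,0,0,0,-0.6,0.2]]]' 30
python3 -m handwheel '[[[0,0,0,0,0,-1,0.2],[0,0,0,0,0,-1,0.2],[0,0,0,0,0,-1,0.2],[0,0,0,0,0,-1,0.2],[0,0,-0.24,0,0,-0.5,0.2]]]'
python3 -m handwheel '[[[0,0,-1,0,0,0,0.2],[0,0,-1,0,0,0,0.2]]]'
python3 -c "
from h import *
to(.565,.0128,.14,166.4)"
```

```text
t: 8.85
ee_pos: [0.4816, 0.3273, 0.2189]
orientation: [-0.68, -3.064, 0.005]
wrist_force: [0.3, 0.5, -3.2]
opening: 0.0501
grasp_force: 30.0
t: 9.35
ee_pos: [0.4827, 0.328, 0.335]
orientation: [0.647, 3.073, 0.002]
wrist_force: [0.2, 0.2, -2.9]
opening: 0.0497
grasp_force: 30.0
t: 9.55
ee_pos: [0.4824, 0.3278, 0.3329]
orientation: [0.371, 3.119, 0.0]
wrist_force: [0.9, -0.0, -3.0]
opening: 0.0498
grasp_force: 30.0
t 9.55 grip [0.4824 0.3278 0.1615] turn [0.   0.   0.01] shift [ -6.17 -11.47   0.86] shift in final axes [ -6.17 -11.47   0.86] F [ 0.9 -0.  -3. ] open 0.0498 grip 30.0 q6 -0.74
```

```bash
for i in 1 2 3; do python3 -m handwheel '[[[0,0,0,-0.41,-0.76,0.03,0.2],[0,0,0,-0.41,-0.76,0.03,0.2],[0,0,0,-0.41,-0.76,0.03,0.2],[0,0,0,-0.41,-0.76,0.03,0.2],[0,0,0,-0.41,-0.76,0.03,0.2]]]' >/dev/null; done
python3 -m handwheel '[[[0,0,0,0,0,0,0.2],[0,0,0,0,0,0,0.2]]]' >/dev/null
python3 - <<'E'
from h import *
to(.565,.0128,.050,166.4)
c=cap("top");cv2.imwrite("pics/t3.png",cv2.resize(c["color"][130:320,200:420],None,fx=3,fy=3,interpolation=cv2.INTER_CUBIC))
E
```

```text
t 11.25 grip [0.5633 0.0145 0.1493] turn [-0.   -0.01 -0.05] shift [-0.09 -0.05  3.97] shift in final axes [-0.08 -0.05  3.97] F [-0.2  0.2 -2.9] open 0.0496 grip 30.0 q6 -1.31
```

View pics/t3.png

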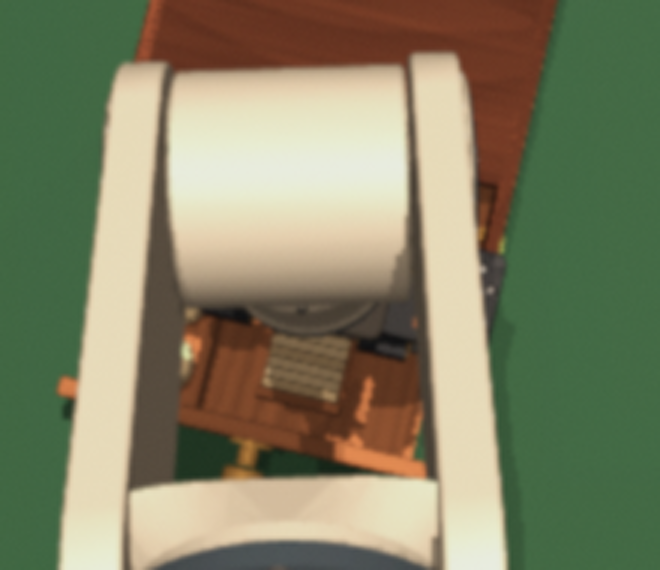

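The held rack (crop (305,365)) is parallel to the drawer, between the divider (x≈205) and the right wall (x≈425), and clear of the panel. Lowering it.

```bash
python3 -m handwheel '[[[0,0,0,-0.08,-0.05,0.7,0.2],[0,0,0,0,0,0.7,0.2],[0,0,0,0,0,0.7,0.2],[0,0,0,0,0,0.7,0.2],[0,0,0,0,0,0.4,0.2]]]'
python3 -m handwheel '[[[0,0,0,0,0,0.35,0.2],[0,0,0,0,0,0.25,0.2],[0,0,0,0,0,0.12,0.2],[0,0,0,0,0,0.03,0.2],[0,0,0,0,0,0,0.2]]]'
python3 -c "
from h import *
to(.565,.0128,.050,166.4)"
```

```text
t: 11.8
ee_pos: [0.5648, 0.0139, 0.2397]
orientation: [-0.376, -3.117, 0.0]
wrist_force: [-0.5, -0.3, -3.0]
opening: 0.0498
grasp_force: 30.0
t: 12.3
ee_pos: [0.5657, 0.0129, 0.2225]
orientation: [0.378, 3.118, 0.0]
wrist_force: [-0.3, 0.0, -3.6]
opening: 0.0496
grasp_force: 30.0
t 12.3 grip [0.5658 0.0129 0.0511] turn [ 0.    0.01 -0.04] shift [ 0.03 -0.01  0.04] shift in final axes [ 0.03 -0.01  0.04] F [-0.3  0.  -3.6] open 0.0496 grip 30.0 q6 -1.31
```

```bash
python3 -m handwheel '[[[0,0,0,0,0,0.04,0.2],[0,0,0,0,0,0.04,0.2],[0,0,0,0,0,0,0.2],[0,0,0,0,0,0,0.2]]]'
python3 -c "
from h import *
to(.565,.0128,.050,166.4)"
```

```text
t: 12.7
ee_pos: [0.5659, 0.0128, 0.2208]
orientation: [0.378, 3.118, 0.0]
wrist_force: [-0.6, -1.3, 3.6]
opening: 0.0497
grasp_force: 30.0
t 12.7 grip [0.5661 0.0128 0.0494] turn [ 0.    0.01 -0.04] shift [ 0.04 -0.01 -0.03] shift in final axes [ 0.04 -0.01 -0.03] F [-0.6 -1.3  3.6] open 0.0497 grip 30.0 q6 -1.31
```

```bash
python3 -m handwheel '[[[0,0,0,0,0,0,0.76],[0,0,0,0,0,0,0.76],[0,0,0,0,0,0,0.76],[0,0,0,0,0,0,0.76],[0,0,0,0,0,-0.2,0.76]]]'
python3 -m handwheel '[[[0,0,0,0,0,-0.5,0.76],[0,0,0,0,0,-0.8,0.76],[0,0,0,0,0,-0.8,0.76],[0,0,0,0,0,-0.8,0.76],[0,0,0,0,0,-0.8,0.76]]]'
python3 -m handwheel '[[[0,0,0,0,0,0,0.76]]]' >/dev/null
python3 -c "
from h import *
to(.458,.067,.13,166.4)"
```

```text
t: 13.2
ee_pos: [0.5652, 0.0129, 0.2247]
orientation: [-0.378, -3.118, 0.0]
wrist_force: [-0.0, 0.5, 0.3]
opening: 0.0696
grasp_force: 0.0
t: 13.7
ee_pos: [0.5655, 0.0129, 0.3196]
orientation: [0.378, 3.118, 0.0]
wrist_force: [0.1, -0.3, 0.9]
opening: 0.0698
grasp_force: 0.0
t 13.8 grip [0.5675 0.013  0.1498] turn [ 0.02  0.06 -0.04] shift [4.77 1.05 0.77] shift in final axes [4.76 1.07 0.79] F [ 0.4 -0.4 -0.6] open 0.0698 grip 0.0 q6 -1.31
```

```bash
python3 -m handwheel '[[[0,0,0,0.8,0.18,0,0.76],[0,0,0,0.8,0.18,0,0.76],[0,0,0,0.8,0.18,0,0.76],[0,0,0,0.8,0.18,0,0.76],[0,0,0,0.8,0.18,0,0.76]]]' >/dev/null
python3 -m handwheel '[[[0,0,0,0.77,0.15,0.2,0.76],[0,0,0,0,0,0,0.76]]]' >/dev/null
python3 - <<'E'
from h import *
to(.458,.067,.050,166.4)
c=cap("scene");cv2.imwrite("pics/s4.png",cv2.resize(c["color"][130:310,240:460],None,fx=3.4,fy=3.3,interpolation=cv2.INTER_CUBIC))
E
```

```text
t 14.5 grip [0.4533 0.0673 0.1405] turn [-0.01 -0.03 -0.03] shift [-0.2   0.04  3.62] shift in final axes [-0.19  0.03  3.62] F [-0.6  0.5  0.7] open 0.0698 grip 0.0 q6 -1.19
```

View pics/s4.png

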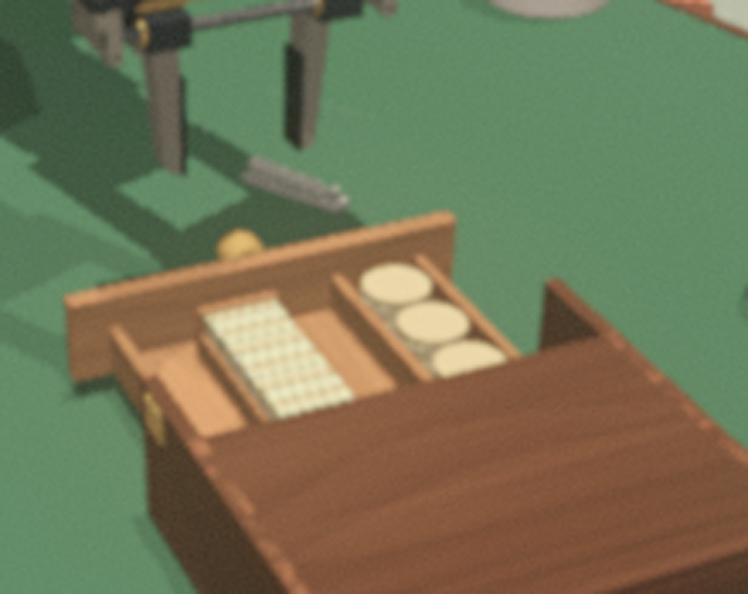

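The rack lies flat in the bay, and the fingers (pads at x≈175 and 300) straddle the knob at (240,245). Next: descend and pinch the knob.

```bash
python3 -m handwheel '[[[0,0,0,-0.1,0.03,0.7,0.76],[0,0,0,-0.1,0,0.7,0.76],[0,0,0,0,0,0.7,0.76],[0,0,0,0,0,0.7,0.76],[0,0,0,0,0,0.5,0.76]]]' >/dev/null
python3 -m handwheel '[[[0,0,0,0,0,0.3,0.76],[0,0,0,0,0,0,0.4],[0,0,0,0,0,0,0.2],[0,0,0,0,0,0,0.1],[0,0,0,0,0,0,0.1]]]' 25
python3 -m handwheel '[[[0,0,0,0,0,0,0.1],[0,0,0,0,0,0,0.1],[0,0,0,0,0,0,0.1],[0,0,0,0,0,0,0.1]]]'
python3 -c "
from h import *
to(.458,.067,.050,166.4)"
```

```text
t: 15.55
ee_pos: [0.4613, 0.0665, 0.2233]
orientation: [0.378, 3.118, 0.001]
wrist_force: [0.1, 0.2, 0.7]
opening: 0.0402
grasp_force: 0.0
t: 15.95
ee_pos: [0.4619, 0.0674, 0.2233]
orientation: [0.379, 3.116, 0.004]
wrist_force: [1.6, 9.9, -0.7]
opening: 0.0251
grasp_force: 25.0
t 15.95 grip [0.4624 0.0677 0.0519] turn [ 0.03  0.03 -0.06] shift [ 0.17 -0.07  0.07] shift in final axes [ 0.17 -0.07  0.08] F [ 1.6  9.9 -0.7] open 0.0251 grip 25.0 q6 -1.19
```

```bash
python3 -m handwheel '[[[0,0,0,0,0.05,0,0.1],[0,0,0,0,0,-0.2,0.1],[0,0,0,-0.04,0,-0.25,0.1],[0,0,0,-0.06,0,-0.3,0.1],[0,0,0,-0.05,0,-0.3,0.1]]]'
python3 -m handwheel '[[[0,0,0,0,0,0,0.1],[0,0,0,0,0,0,0.1]]]'
python3 -c "
from h import *
to(.458,.067,.076,166.4)"
```

```text
t: 16.45
ee_pos: [0.465, 0.0671, 0.2493]
orientation: [0.379, 3.119, 0.001]
wrist_force: [2.0, 7.2, -4.5]
opening: 0.0252
grasp_force: 25.0
t: 16.65
ee_pos: [0.4651, 0.0671, 0.2494]
orientation: [0.378, 3.118, 0.002]
wrist_force: [2.0, 5.7, -4.7]
opening: 0.025
grasp_force: 25.0
t 16.65 grip [0.4653 0.0672 0.078 ] turn [ 0.01  0.01 -0.05] shift [ 0.28 -0.08  0.08] shift in final axes [ 0.28 -0.08  0.08] F [ 2.   5.7 -4.7] open 0.025 grip 25.0 q6 -1.19
```

```bash
python3 -m handwheel '[[[0,0,0,-0.25,0,0,0.1],[0,0,0,-0.3,0,0,0.1],[0,0,0,-0.3,0,0,0.1],[0,0,0,-0.3,0,0,0.1],[0,0,0,-0.3,0,0,0.1]]]'
python3 -m handwheel '[[[0,0,0,-0.3,0,0,0.1],[0,0,0,0,0,0,0.1]]]'
python3 -c "
from h import *
to(.458,.067,.052,166.4)"
```

```text
t: 17.15
ee_pos: [0.4999, 0.0584, 0.2488]
orientation: [-0.378, -3.117, -0.001]
wrist_force: [-0.2, 6.1, -4.5]
opening: 0.025
grasp_force: 25.0
t: 17.35
ee_pos: [0.5081, 0.0565, 0.249]
orientation: [0.379, 3.118, 0.001]
wrist_force: [1.7, 4.5, -5.0]
opening: 0.0248
grasp_force: 25.0
t 17.35 grip [0.5082 0.0566 0.0776] turn [ 0.01  0.   -0.05] shift [ 2.05 -0.08  1.02] shift in final axes [ 2.05 -0.07  1.03] F [ 1.7  4.5 -5. ] open 0.0248 grip 25.0 q6 -1.22
```

```bash
python3 -m handwheel '[[[0,0,0,0,0.04,0.2,0.1],[0,0,0,0.04,0.03,0.25,0.1],[0,0,0,0.05,0,0.25,0.1],[0,0,0,0.05,0,0.2,0.1],[0,0,0,0,0,0.08,0.1]]]'
python3 -m handwheel '[[[0,0,0,0,0,0,0.1],[0,0,0,-0.2,0,0,0.1],[0,0,0,-0.3,0,0,0.1],[0,0,0,-0.3,0,0,0.1],[0,0,0,-0.3,0,0,0.1]]]'
python3 -c "
from h import *
to(.458,.067,.052,166.4)"
```

```text
t: 17.85
ee_pos: [0.5038, 0.0586, 0.2236]
orientation: [-0.378, -3.117, 0.001]
wrist_force: [-2.3, -3.1, -0.7]
opening: 0.0249
grasp_force: 25.0
t: 18.35
ee_pos: [0.5319, 0.0518, 0.2245]
orientation: [0.378, 3.119, -0.001]
wrist_force: [-2.3, -5.0, -3.7]
opening: 0.025
grasp_force: 25.0
t 18.35 grip [0.5319 0.0517 0.0531] turn [-0.01  0.   -0.04] shift [ 3.02 -0.11  0.05] shift in final axes [ 3.02 -0.1   0.05] F [-2.3 -5.  -3.7] open 0.025 grip 25.0 q6 -1.23
```

```bash
python3 -m handwheel '[[[0,0,0,-0.3,-0.03,0.04,0.1],[0,0,0,-0.3,0,0,0.1],[0,0,0,-0.3,0,0,0.1],[0,0,0,-0.3,0,0,0.1],[0,0,0,-0.2,0,0,0.1]]]'
python3 -m handwheel '[[[0,0,0,-0.1,0,0,0.1],[0,0,0,-0.1,0,0,0.1],[0,0,0,-0.1,0,0,0.1],[0,0,0,0,0,0,0.1]]]'
python3 -m handwheel '[[[0,0,0,-0.1,0,0,0.1],[0,0,0,0,0,0,0.1]]]'
```

```text
t: 18.85
ee_pos: [0.5659, 0.043, 0.2236]
orientation: [0.378, 3.118, 0.0]
wrist_force: [-1.5, -1.6, -2.7]
opening: 0.0251
grasp_force: 25.0
t: 19.25
ee_pos: [0.5726, 0.0413, 0.2236]
orientation: [0.378, 3.118, 0.0]
wrist_force: [0.1, -1.9, -2.4]
opening: 0.0252
grasp_force: 25.0
t: 19.45
ee_pos: [0.5744, 0.0409, 0.2234]
orientation: [-0.378, -3.118, -0.0]
wrist_force: [-3.7, 0.7, 2.5]
opening: 0.0249
grasp_force: 25.0
```

```bash
python3 -m handwheel '[[[0,0,0,-0.1,0,0,0.1],[0,0,0,0,0,0,0.1]]]'
python3 -m handwheel '[[[0,0,0,-0.1,0,0,0.1],[0,0,0,0,0,0,0.1]]]'
python3 - <<'E'
from h import *
c=cap("top");cv2.imwrite("pics/t5.png",c["color"][50:350,150:450])
E
```

```text
t: 19.65
ee_pos: [0.5753, 0.0406, 0.2232]
orientation: [-0.378, -3.113, -0.0]
wrist_force: [-11.1, 3.8, 9.0]
opening: 0.0253
grasp_force: 25.0
t: 19.85
ee_pos: [0.5764, 0.0404, 0.2229]
orientation: [-0.378, -3.109, -0.0]
wrist_force: [-17.6, 5.8, 13.2]
opening: 0.0248
grasp_force: 25.0
```

It's at the hard stop after about 0.116 m of travel, with force building. Next: ease off, let go, lift clear, back away and check.

```bash
python3 -m handwheel '[[[0,0,0,0.15,0,0,0.1],[0,0,0,0,0,0,0.1],[0,0,0,0,0,0,0.6],[0,0,0,0,0,0,0.6],[0,0,0,0,0,0,0.6]]]'
python3 -m handwheel '[[[0,0,0,0,0,-0.5,0.6],[0,0,0,0,0,-0.8,0.6],[0,0,0,0,0,-0.8,0.6],[0,0,0,0,0,-0.8,0.6],[0,0,0,0,0,-0.8,0.6]]]'
for i in 1 2; do python3 -m handwheel '[[[0,0,0,0.6,0,-0.7,0.6],[0,0,0,0.6,0,-0.7,0.6],[0,0,0,0.6,0,-0.7,0.6],[0,0,0,0.6,0,-0.7,0.6],[0,0,0,0.6,0,-0.7,0.6]]]'>/dev/null; done
python3 - <<'E'
from h import *
to(.458,.067,.052,166.4)
a=cap("scene")["color"][130:400,220:520];b=cap("top")["color"][60:330,90:400]
cv2.imwrite("pics/fin.png",cv2.resize(np.hstack([a,b]),None,fx=1.3,fy=1.9,interpolation=cv2.INTER_CUBIC))
E
```

```text
t: 20.4
ee_pos: [0.5765, 0.0405, 0.2237]
orientation: [0.378, 3.117, 0.0]
wrist_force: [-0.3, -1.0, -0.2]
opening: 0.047
grasp_force: 0.0
t: 20.9
ee_pos: [0.5761, 0.0404, 0.3178]
orientation: [0.378, 3.118, 0.0]
wrist_force: [0.2, 0.2, 0.8]
opening: 0.0553
grasp_force: 0.0
t 21.9 grip [0.4296 0.0763 0.3212] turn [ 0.01  0.01 -0.05] shift [-1.18 -0.1  10.77] shift in final axes [-1.19 -0.1  10.77] F [ 0.5 -0.5  0.6] open 0.0555 grip 0.0 q6 -1.16
```

View pics/fin.png

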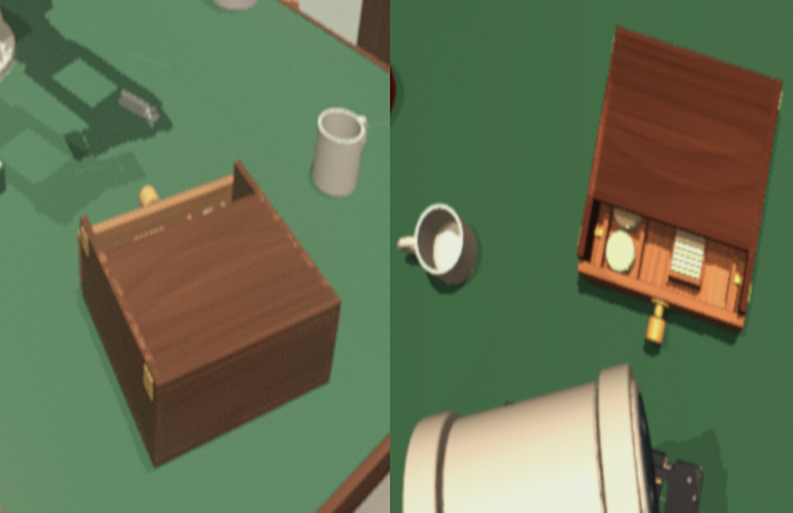

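The drawer panel sits flush against the chest's side boards (front edge from (580,265) to (742,325)) with its front down. The rack lies flat in the bay at (688,258), and the arm is clear. Handing in.

```bash
python3 -c "
from bench import robot
print(robot.close_job())"
```

```text
the job is handed in; nothing more can be done
None
```

The rack lies flat in the empty wide compartment, and the drawer is fully shut, lowered and let go; I handed the job in at about 22 s without touching anything else on the table.

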